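# Show a rail's tenon to the bench camera

### The job

Turn the wing of the hold-down on the wooden jig until its bar is well clear of the tenoned rail, lift the rail out and show its tenon to the bench camera: grooved side still uppermost and not rolled, the rail in line with the slanting line of sight and its tenon pointing straight into the lens, the tenon's end centred about 12 cm in front of the glass. Finish while still holding it there, steady in the gripper; do not touch the camera or its stand, and leave the other things on the bench where they are.

Things in the scene. Friction and masses are not known exactly. Their poses are not given: they have to be found in the camera images.
- jig: fixed plywood board 260 x 150 x 18 mm; origin: centre of underside, x along it, away from the robot. Cradles at x = -60 and +60 mm, 24 long: bearer top 33 mm, cheeks 9 thick at y +-26.5 mm up to 48 mm; end stop at x -100 mm, 52 high. Open for fingers between x -48 and +48 mm, down to the board top at 18 mm. Hold-down post at x -60, y +52 mm
- holddown (a joint): hold-down's swivel, rad, upright axis. 0: its steel bar (14 wide, 66 long from the post, 65 to 75 mm above the bench) points to the jig's -y, across the rail, 2 mm over it, blocking it. Grows CLOCKWISE seen from above to a stop at 1.6 (bar to the jig's -x); clear of the rail from about 0.9. Starts 0 to 0.3; friction 0.06 N m, stays where left
- holddown_grip (a point): grip point on the swivel axis in the hold-down's black wing, 97 mm above the bench. The wing is an upright tab 12 mm thick, 40 mm long, in line with the bar (long side along jig y at joint 0), 80 to 108 mm above the bench; it turns with the bar
- rail: tenoned rail, light wood, 0.1 to 0.21 kg, in the jig's cradles under the hold-down, along the jig's x. Origin: centre of the body's underside (33 mm above the bench at start), z up. Body x -85 to 85, 36 wide (y), 30 high; tenon at +x end: x 85 to 120, 12 wide, z 4 to 26; groove across the top at x 51 mm, 12 wide, 8 deep
- rail_tenon (a point): centre of the tenon's end face, at x 120, y 0, z 15 mm in the rail's frame
- cam_stand: bench camera's stand, fixed: round foot 110 mm across, 16 mm high, 18 mm post to 387 mm. Origin: centre of the foot's underside; it faces its -x, towards the robot
- cam_head: camera, grey box 52 x 56 x 46 mm with black lens barrel 38 mm across, fixed on the stand, looking to the robot and 30 degrees down. Origin: centre of the lens glass, 320 mm above the bench. +x is the lens axis from the work INTO the lens (rises 30 degrees), y level. The rail is right when its x, y, z are parallel to the head's x, y, z
- cam_focus (a point): point in the air on the lens axis 120 mm in front of the glass (head's x = -120 mm), 260 mm above the bench: where the centre of the tenon's end face belongs
- tray: low open wooden tray fixed to the bench, 250 x 160 x 50 mm, holding an offcut and the plain rail. Origin: centre of its underside
- plain_rail: look-alike plain rail 170 x 36 x 30 mm, light wood, NO tenon and no groove, lying in the tray; not wanted. Origin: centre of its underside, x along it
- offcut: wooden offcut 90 x 45 x 22 mm lying in the tray. Origin: centre of its underside
- wedge: small dark wood block 36 x 22 x 16 mm lying loose on a corner of the jig board. Origin: centre of its underside
- glue: white glue bottle, diameter 56, 150 mm high, standing. Origin: centre of its underside
- screw_jar: glass jar with a steel cap, diameter 70, 80 mm high, standing. Origin: centre of its underside
- screwdriver: screwdriver lying on the bench along its own x, handle to -x. Origin: under its middle
- tape_measure: yellow tape measure, 66 x 36 x 60 mm high, standing on the bench. Origin: centre of its underside
Not all that is in view belongs to the job. Leave any yellow look-alike of the rail alone.

How it is judged (in metres and radians):
On the way, in this order (a step that is already met when the one before it is completed fails the run):
1. the hold-down is turned clear while the rail still lies in the jig (value of joint holddown above 1 rad and distance of rail from where it was at the start of the episode below 0.02 m), for 0.2 s.
2. the rail is lifted out of the jig in the fingers (height (world z) of rail above 0.1 m and contact force between rail and the fingers above 2 N), for 0.2 s.
At the end, for the whole second after the job is handed in: For the last second the rail is held still and only by the fingers: tenon end within 20 mm of the point 120 mm before the lens, rail within 10 degrees of the lens axis, tenon to the lens, rolled under 10 degrees, grooved side up; hold-down still turned over 0.9 rad (distance between rail_tenon and cam_focus below 0.02 m and angle between the x axis of rail and the x axis of cam_head, either way round below 0.17 rad and angle between the y axis of rail and the y axis of cam_head, either way round below 0.17 rad and x of rail in the frame of cam_head below -0.2 m and angle between rail's own z axis and vertical below 0.9 rad and contact force between rail and the fingers above 2 N and linear speed of rail below 0.02 m/s and angular speed of rail below 0.15 rad/s and contact force between rail and cam_stand below 0.1 N and contact force between rail and jig below 0.1 N and contact force between rail and tray below 0.1 N and value of joint holddown above 0.9 rad); the arm keeps its last pose, push and grip.
It fails at once if the camera or its stand is touched (contact force between cam_stand and the arm above 1 N or contact force between cam_stand and the fingers above 1 N or contact force between cam_stand and rail above 1 N).
It fails at once if another thing on the bench is shifted more than 30 mm (distance of any of plain_rail, offcut, wedge, glue, screw_jar, screwdriver, tape_measure from where it was at the start of the episode above 0.03 m).
It also fails if it takes over 48 s, if anything falls off the work surface, if the arm or the gripper's body presses on something with over 40 N, if the wrist force passes 120 N, or if a joint passes its speed limit or range.

### The arm

A 6-joint arm with a two-finger parallel gripper is mounted at the origin on the work surface. World frame = base frame: x ahead of the robot, y to its left, z up, the work surface at z = 0. Lengths are in mm, angles in rad, forces in N, time in s.
With the tool pointing down it reaches from about 300 to 875 mm from the base axis. Payload 4.2 kg.
Tool frame: the origin (TCP) lies between the finger pads; the fingertips stand 22 mm ahead of it and the grasp point (between the pads) lies 3 mm ahead of it; z points along the fingers, y is the line along which they close (so a half turn about z gives the same grasp; the last joint's range is limited). The gripper opens to 85 mm and grips with 20 to 120 N. Pads are 22 mm wide; open, the fingers measure 114 mm over their backs; the gripper's body (76 mm by 85 mm) begins 54 mm behind the grasp point. The pads swing forward as they close: fully open they stand 13 mm farther back than shut.
Start: joints at [1.084, 0.32, 1.565, -0, 1.257, -0.02], TCP at [258.771, 513.495, 253.338] pointing down, gripper open.
Joint ranges: [-3.11, 3.11], [-0.84, 2.01], [0.21, 2.61], [-1.34, 4.49], [0.05, 2.63], [-2.56, 2.56]. Speed limits (rad/s): [2.57, 2.57, 3.14, 3.14, 3.14, 3.14].

### API

Orientations are given as a rotation vector (axis times angle).
In Python, from bench import ctrl gives the robot as it stands.
- The arm moves only by the shell command python3 -m inch 'ROWS' [FORCE]. ROWS is JSON, a list of rows, each a list of 7 numbers: the opening, from 0 (shut) to 1 (fully open), then the shift along the tool's x, y, z as a fraction of full scale, then the turn, a rotation vector about the tool's x, y, z as a fraction of full scale. A call has 1 to 8 rows; each row shifts and turns the commanded pose from where the row before left it, along the tool's axes as they then stand; what a row does not reach is not made up. Full scale, the value 1, is 4 cm for a shift and 0.08 rad for a turn. A row lasts 1/12 s, in which the tool goes at most 41.7 mm and 7.16 degrees, less where a joint would pass 70% of its speed; a pose out of reach is approached as far as the arm can. A call with a number of a shift or a turn outside -1 to 1 is refused whole. A call with a gripper value outside its range is refused whole. The fingers move at their own pace and stop on an object; FORCE is the grip in N (left out, the last holds). Time passes only in rows, so rows that do not move let the fingers close. It gives the time, the measured TCP pose, the force, the opening and the grip force at its end, in the units of the state.
- ctrl.get_obs(): the state, without advancing time (a new reading comes with each control period).
- ctrl.get_image(name): name is "scene" or "top"; returns the picture (480x640x3 uint8, red, green, blue); there is no depth.
- ctrl.camera_params(name): a dict with "camera_matrix" (3x3 intrinsics, pixels), "distortion" ([k1, k2, p1, p2, k3] as OpenCV has them; the pictures are not rectified), "rvec" (rotation vector, rad) and "tvec" (3), from world to camera coordinates, as OpenCV has them. Camera axes: x right, y down, z forward; pixel columns grow to the right and rows downward; lengths in mm; the calibration is good to about 2 mm. A picture is of the moment at which its call begins. camera_params takes no time and is no camera call.
- ctrl.hand_in(): hands the job in; it is judged then, once.
Trained networks look in the newest picture that a camera, given by its name, has taken for a name from the list of things; names that differ only in an ending like _2 or _b are one class to them, and where a whole thing is asked for, a point or a joint stands for the part that bears it (a point fixed in the world has none). Each returns a list of dicts, best first, with "confidence" (0 to 1); they miss things now and then, are a little off and sometimes report something else, mostly with a low value. They report only what shows in the picture. A call takes as long as a camera call. They do not tell look-alikes from the thing itself.
- ctrl.regions_of(camera, name): "pixels" (480x640 bool, what is visible of it) and "box" ([left, top, right, bottom] in pixels, round what is visible of it).
The state is a dict: "time_s": time; "q": joint angles; "qvel": joint speeds; "tau": joint torques, N m; "tool_pos": TCP position; "tcp_rot": TCP orientation; "force": force on the tool from outside, world axes, zero at the start; "wrist_torque": the same for the moment, N m; "grip_width": finger opening in mm; "grasp_force": force on a finger pad.
Only numpy, scipy, OpenCV 4.12 (cv2) and the standard library are available. Lean on these libraries where they do the work, as an engineer would, in place of code of your own. Each camera call takes 0.05 s, during which the arm holds its last target. There are 200 camera calls.

## Working session

There is one attempt and no reset: what is moved stays moved. The work goes in short steps, Python scripts to look and compute and a shell command to move; the robot and the scene stay as the last step left them, time stands still between calls to the robot, and variables do not carry over. Pictures are saved under pics/ and viewed, at most 10 in all, crops included, and the job is handed in when it is done.

```bash
mkdir -p pics; ls
python3 - <<'E'
from bench import ctrl
import cv2,numpy as np
for n in("scene","top"):
    im=ctrl.get_image(n); cv2.imwrite(f"pics/{n}0.png",im[:,:,::-1])
    p=ctrl.camera_params(n); print(n,{k:np.round(v,4).tolist() for k,v in p.items()})
    for t in("jig","holddown","rail","cam_head","cam_stand","tray","plain_rail","wedge"):
        print(t,[(round(r["confidence"],2),np.round(r["box"]).tolist()) for r in ctrl.regions_of(n,t)])
o=ctrl.get_obs();print({k:np.round(v,4).tolist() for k,v in o.items()})
E
```

```text
pics
scene {'camera_matrix': [[548.714, 0.0, 319.1932], [0.0, 548.714, 242.5504], [0.0, 0.0, 1.0]], 'distortion': [-0.173, 0.0, 0.0, 0.0, 0.0], 'rvec': [1.1976, 2.1042, -1.1549], 'tvec': [266.0034, -58.7494, 1976.7323]}
jig [(0.78, [361.0, 295.0, 429.0, 378.0])]
holddown [(0.6, [397.0, 298.0, 432.0, 310.0])]
rail [(0.8, [445.0, 265.0, 485.0, 306.0]), (0.66, [386.0, 307.0, 411.0, 358.0])]
cam_head [(0.5, [276.0, 233.0, 307.0, 256.0])]
cam_stand [(0.78, [269.0, 229.0, 314.0, 375.0])]
tray [(0.61, [200.0, 238.0, 295.0, 303.0])]
plain_rail [(0.65, [237.0, 256.0, 282.0, 288.0]), (0.42, [293.0, 301.0, 315.0, 329.0])]
wedge []
top {'camera_matrix': [[613.0046, 0.0, 314.5139], [0.0, 613.0046, 234.4071], [0.0, 0.0, 1.0]], 'distortion': [0.0644, 0.0, 0.0, 0.0, 0.0], 'rvec': [2.1289, -2.1145, 0.1812], 'tvec': [13.8419, 527.9868, 1432.0496]}
jig [(0.7, [176.0, 180.0, 263.0, 293.0]), (0.4, [191.0, 253.0, 228.0, 263.0])]
holddown [(0.22, [317.0, 192.0, 335.0, 223.0])]
rail [(0.95, [158.0, 320.0, 189.0, 406.0]), (0.8, [201.0, 188.0, 233.0, 266.0])]
cam_head [(0.59, [283.0, 98.0, 316.0, 142.0]), (0.46, [225.0, 183.0, 237.0, 197.0]), (0.4, [215.0, 123.0, 240.0, 160.0])]
cam_stand [(0.74, [282.0, 86.0, 325.0, 178.0])]
tray []
plain_rail [(0.63, [398.0, 215.0, 426.0, 284.0]), (0.25, [283.0, 98.0, 316.0, 145.0])]
wedge [(0.54, [226.0, 179.0, 237.0, 199.0])]
{'time_s': 0.9, 'q': [1.084, 0.3196, 1.5645, 0.0, 1.2574, -0.02], 'qvel': [0.0006, -0.0002, -0.0002, 0.0003, -0.0027, 0.0014], 'tau': [-0.0011, -41.54, -23.4422, -0.0001, 0.0, 0.0], 'tool_pos': [258.7792, 513.4843, 253.3353], 'tcp_rot': [0.7266, 3.0564, 0.0001], 'force': [-1.0682, 0.868, 0.2597], 'wrist_torque': [-0.0521, 0.0117, 0.0228], 'grasp_force': 0.0, 'grip_width': 85.5342}
```

Run:
```python
import cv2
a=cv2.imread("pics/top0.png");b=cv2.imread("pics/scene0.png")
cv2.imwrite("pics/a.png",cv2.resize(a[60:420,120:600],None,fx=1.66,fy=1.66,interpolation=3))
cv2.imwrite("pics/b.png",cv2.resize(b[200:420,190:510],None,fx=2.5,fy=2.5,interpolation=3))
```

```text
(no output)
```

View pics/a.png

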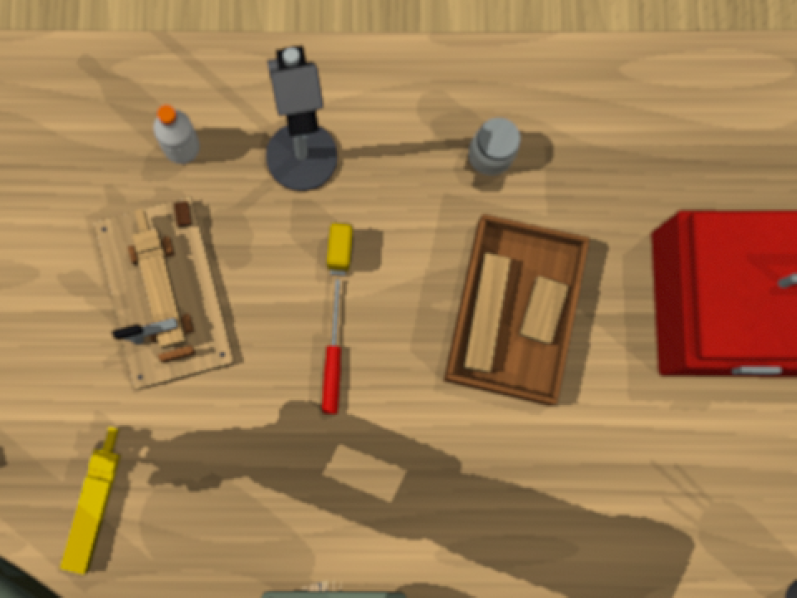

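View pics/b.png

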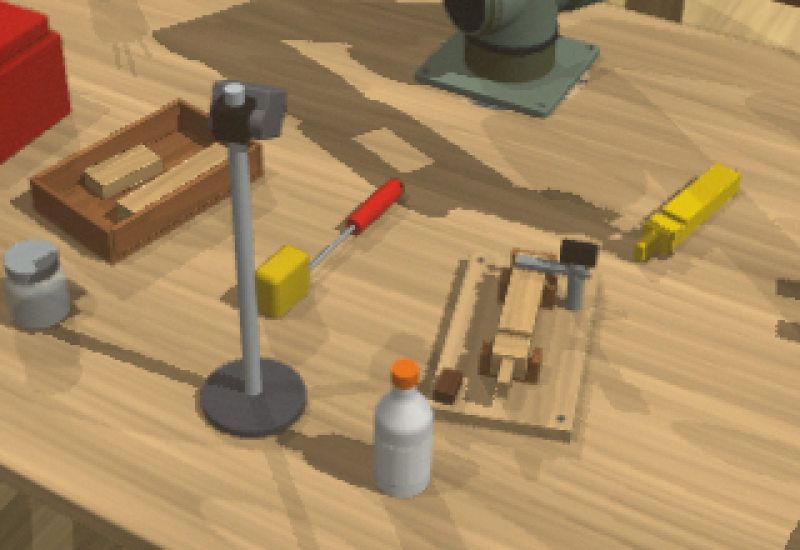

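The top crop shows three candidates for the rail: the light one in the jig at crop (160,290), the yellow look-alike at (90,505) and the plain rail in the tray at (490,310). The jig one fits because it is light wood, has a tenon and groove, and lies under the bar. The bar points across it, with the wing at (128,332). The camera stand is at (303,156), and the scene view agrees. I'll enlarge next to confirm and get pixels.

Run:
```python
import cv2,numpy as np
a=cv2.imread("pics/top0.png");b=cv2.imread("pics/scene0.png")
def crop(im,x,y,w,h,f):
    c=cv2.resize(im[y:y+h,x:x+w],None,fx=f,fy=f,interpolation=cv2.INTER_CUBIC)
    for i in range(0,w,10):
        cv2.line(c,(i*f,0),(i*f,6 if i%50 else 14),(0,0,255),1)
        if i%20==0: cv2.putText(c,str(x+i),(i*f,22),0,.35,(0,0,255),1)
    for i in range(0,h,10):
        cv2.line(c,(0,i*f),(6,i*f),(0,0,255),1)
        if i%20==0: cv2.putText(c,str(y+i),(8,i*f+4),0,.35,(0,0,255),1)
    return c
cv2.imwrite("pics/c.png",np.hstack([crop(a,170,174,100,124,4),crop(a,265,74,80,124,4)]))
cv2.imwrite("pics/d.png",np.hstack([crop(b,355,285,84,100,4),crop(b,262,222,60,100,4)]))
```

```text
(no output)
```

View pics/c.png

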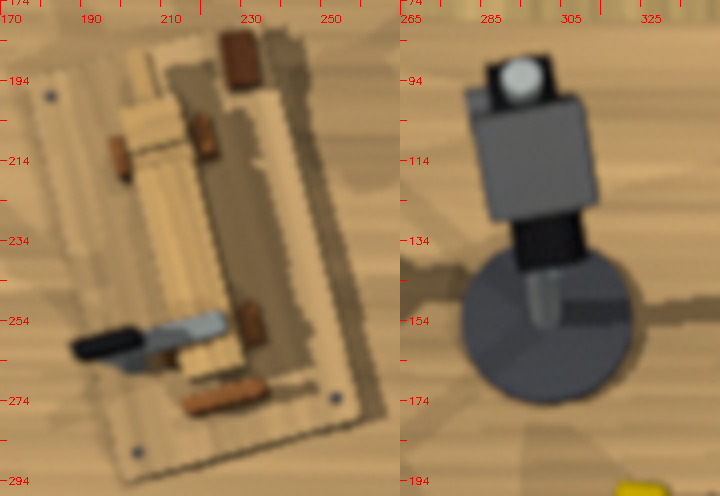

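View pics/d.png

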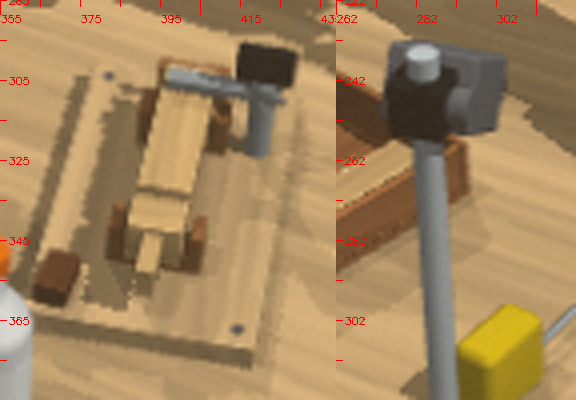

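The crops confirm that the rail in the jig has a tenon at crop (140,60) and a groove at (160,145). I also have pixels for the board corners and screws, wing, lens barrel, head box and foot. Now I'll fit the poses.

```bash
cat > h.py <<'E'
import numpy as np,cv2,json
from scipy.optimize import least_squares
from scipy.spatial.transform import Rotation as R
from bench import ctrl
def proj(c,P):
    p=ctrl.camera_params(c)
    return cv2.projectPoints(np.array(P,float).reshape(-1,1,3),np.array(p["rvec"]),np.array(p["tvec"]),np.array(p["camera_matrix"]),np.array(p["distortion"]))[0].reshape(-1,2)
def at(c,px,z):
    p=ctrl.camera_params(c);r=cv2.Rodrigues(np.array(p["rvec"]))[0];t=np.array(p["tvec"]).ravel()
    u=cv2.undistortPoints(np.array(px,float).reshape(-1,1,2),np.array(p["camera_matrix"]),np.array(p["distortion"])).reshape(-1,2)
    d=np.c_[u,np.ones(len(u))]@r; o=-r.T@t
    return o+d*((z-o[2])/d[:,2])[:,None]
def T(x,y,yaw,P,z=0): return R.from_euler('z',yaw).apply(np.array(P,float))+[x,y,z]
def fit(obs,x0,z=0):
    def f(v): return np.concatenate([(proj(c,T(*v[:2],v[2]/200,[p],z))-q).ravel() for c,p,q in obs])
    s=least_squares(f,x0,loss='soft_l1'); return s.x[0],s.x[1],s.x[2]/200,np.round(s.fun.reshape(-1,2),1).tolist()
E
python3 - <<'E'
from h import *
t=lambda u,v:(170+u/4,174+v/4); s=lambda u,v:(355+u/4,285+v/4)
for c in("top","scene"):
    p=ctrl.camera_params(c);r=cv2.Rodrigues(np.array(p["rvec"]))[0];print(c,"cam at",(-r.T@np.array(p["tvec"]).ravel()).round())
J=fit([("top",(-130,75,18),t(125,484)),("top",(-130,-75,18),t(360,417)),("top",(130,75,18),t(33,72)),("scene",(130,75,18),s(255,350))],(500,230,40));print("jig",J)
Rl=fit([("top",(85,18,30),t(120,106)),("top",(85,-18,30),t(180,97)),("top",(120,6,26),t(128,52)),("top",(120,-6,26),t(153,48)),
 ("scene",(85,-18,30),s(128,228)),("scene",(85,18,30),s(186,236))],(500,230,40),33);print("rail",Rl)
print("rail in jig",R.from_euler('z',-J[2]).apply([Rl[0]-J[0],Rl[1]-J[1],0]))
g=T(*J[:3],[(-60,52,97)]);print("grip",g)
print("wing top ctr",at("top",[t(108,343)],105),"wing ends",at("top",[t(74,350),t(145,336)],108),"scene wing ctr",at("scene",[s(266,65)],94))
print("bar tip", at("top",[t(225,322)],75))
h=lambda u,v:(265+(u-400)/4,74+v/4)
f=at("top",[h(547,317)],16);print("foot",f)
def hp(v,P):
    return R.from_euler('zy',[v[2]/200,-np.pi/6]).apply(P)+[v[0],v[1],320]
a=np.linspace(0,2*np.pi,73)
disc=np.c_[0*a,19*np.cos(a),19*np.sin(a)]
def res(v):
    q=proj("top",hp(v,[(v[3],28,23),(v[3],-28,23),(v[3]+52,-28,23)]))-[h(492,218),h(598,200),h(582,95)]
    d=proj("top",hp(v,disc)); n=np.array([12,72.])/73.; n=np.array([.164,.986])
    e=(d@n).max()-np.array(h(551,266))@n
    return np.r_[q.ravel(),e]
S=least_squares(res,[f[0,0]-60,f[0,1],40,30]);print("head",S.x[:2],S.x[2]/200,S.x[3],S.fun.round(1))
v=S.x
print("head in foot", R.from_euler('z',-v[2]/200).apply([v[0]-f[0,0],v[1]-f[0,1],0]))
print("scene pred box", proj("scene",hp(v,[(v[3]+52*i,28*j,23*k) for i in(0,1) for j in(-1,1) for k in(-1,1)])).round(0).tolist())
E
```

```text
top cam at [2.610e+02 1.000e+00 1.504e+03]
scene cam at [1573.  663. 1032.]
jig (np.float64(529.9692524296966), np.float64(254.68230150611316), np.float64(0.26684058087791745), [[-0.9, -0.8], [0.6, -0.1], [-1.3, 1.3], [-1.8, -0.4]])
rail (np.float64(525.1264800427886), np.float64(265.67136288480566), np.float64(0.15808647785432062), [[-1.1, 0.2], [-1.3, 0.2], [0.4, -0.5], [-0.9, -0.3], [-0.9, -2.1], [-1.8, -0.7]])
rail in jig [-1.77372852 11.87711251  0.        ]
grip [[458.38109633 289.02084991  97.        ]]
wing top ctr [[456.57905597 286.75712722 105.        ]] wing ends [[452.00908884 305.4185272  108.        ]
 [460.32853887 265.11390799 108.        ]] scene wing ctr [[458.59889376 291.96412681  94.        ]]
bar tip [[473.60811423 224.66934565  75.        ]]
foot [[741.99463454  51.63448226  16.        ]]
head [674.76678186  36.94221247] 0.17222084999855813 28.48498980608417 [-0.8  0.3  0.7  0.1  0.1 -0.4 -0. ]
head in foot [-68.75115023  -2.95403268   0.        ]
scene pred box [[278.0, 250.0], [282.0, 231.0], [299.0, 257.0], [304.0, 238.0], [269.0, 251.0], [274.0, 232.0], [291.0, 258.0], [296.0, 238.0]]
```

Run:
```python
from h import *
t=lambda u,v:(170+u/4-.375,174+v/4-.375); s=lambda u,v:(355+u/4-.375,285+v/4-.375)
def f(v):
    a,b=v[3:]; o=[("top",(a,b,18),t(51,96)),("top",(-a,-b,18),t(335,398)),("top",(-a,b,18),t(137,452)),("scene",(a,b,18),s(237,329)),("scene",(-a,-b,18),s(109,76)),
     ("top",(-130,75,18),t(125,484)),("top",(-130,-75,18),t(360,417)),("top",(130,75,18),t(33,72)),("scene",(130,75,18),s(255,350))]
    return np.concatenate([(proj(c,T(*v[:2],v[2]/200,[p]))-q).ravel() for c,p,q in o])
S=least_squares(f,[530,254,50,118,63],loss='soft_l1');J=[*S.x[:2],S.x[2]/200];print("jig",J,S.x[3:],S.fun.reshape(-1,2).round(1).tolist())
for v in [(130,0)]: print(proj("top",T(*J,[(0,0,18)])))
# rail: long-edge lines + end
def g(v):
    Q=lambda P:proj("top",T(v[0],v[1],v[2]/200,P,33)); e=[]
    for y,pts in((18,[(133,150),(172,325)]),(-18,[(186,140),(241,355)])):
        A,B=Q([(-85,y,30),(85,y,30)]); n=np.array([-(B-A)[1],(B-A)[0]]);n/=np.linalg.norm(n)
        e+=[(np.array(t(*p))-A)@n for p in pts]
    A=Q([(85,0,30)])[0]; B=Q([(86,0,30)])[0]-A; e.append((np.array(t(150,101))-A)@B/np.linalg.norm(B))
    return e
S=least_squares(g,[530,254,50]);r=[*S.x[:2],S.x[2]/200];print("rail",r,S.fun.round(1),"in jig",R.from_euler('z',-J[2]).apply([r[0]-J[0],r[1]-J[1],0]))
print("grip",T(*J,[(-60,52,97)]))
out=[]
for c,x,y,w,h in(("top",170,174,100,124),("scene",355,285,84,100)):
    im=cv2.imread(f"pics/{c}0.png");k=4
    im=cv2.resize(im[y:y+h,x:x+w],None,fx=k,fy=k,interpolation=cv2.INTER_CUBIC)
    def pl(P,col): 
        q=((proj(c,P)-[x,y])*k+1.5).astype(int);cv2.polylines(im,[q],True,col,1)
    pl(T(*J,[(a,b,18) for a,b in((-130,-75),(-130,75),(130,75),(130,-75))]),(0,0,255))
    for rr,col in((r,(0,255,0)),(J,(255,0,0))):
        pl(T(*rr,[(a,b,30) for a,b in((-85,-18),(-85,18),(85,18),(85,-18))],33),col)
        pl(T(*rr,[(a,b,26) for a,b in((85,-6),(85,6),(120,6),(120,-6))],33),col)
    pl(T(*J,[(-60,52,97),(-60,52,60)]),(255,0,255))
    out.append(cv2.copyMakeBorder(im,0,496-im.shape[0],0,0,0))
cv2.imwrite("pics/e.png",np.hstack(out))
```

```text
jig [np.float64(530.1979300247419), np.float64(256.1994068139924), np.float64(0.2711580346059665)] [114.69015241  62.20915312] [[0.2, 0.2], [0.2, 0.1], [-0.2, 0.0], [-0.4, 0.3], [-0.2, 0.2], [-0.9, -0.5], [0.6, 0.0], [-1.7, 1.7], [-0.7, 0.2]]
[[217.73321881 235.12005389]]
rail [np.float64(528.6917607530962), np.float64(255.35636046968958), np.float64(0.2661826037375159)] [ 0.8  0.2 -0.8 -0.1  0. ] in jig [-1.67694362 -0.40881915  0.        ]
grip [[458.46218651 290.22855759  97.        ]]
```

View pics/e.png

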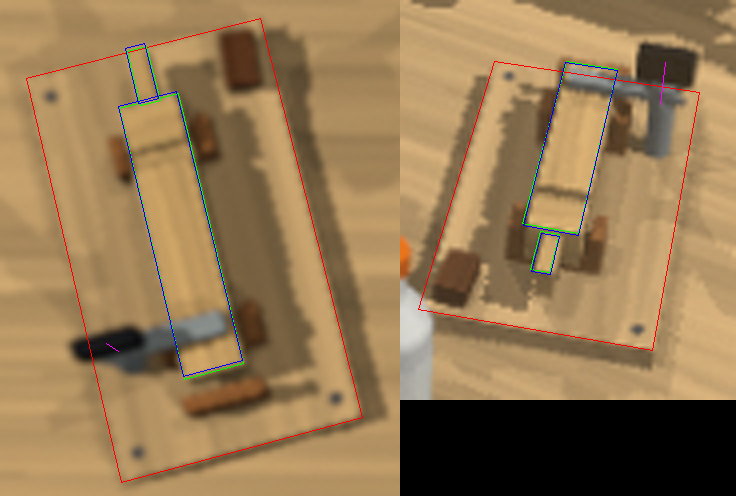

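```bash
cat >> h.py <<'E'
def plan(pos,M):
    """tool-frame shift (rows of 4 cm) then turn (rows of .08 rad)"""
    o=ctrl.get_obs();A=R.from_rotvec(o["tcp_rot"]);d=A.inv().apply(np.array(pos)-o["tool_pos"])/40
    w=(A.inv()*M).as_rotvec()/.08
    print("t",round(o["time_s"],2),"pos",np.round(o["tool_pos"],1),"shift",d.round(2),"turn",w.round(2),"q",np.round(o["q"],2),"F",np.round(o["force"],1),"grip",round(o["grip_width"],1),round(o["grasp_force"],1))
def down(yaw): # tool y at heading yaw, z down
    y=np.array([np.cos(yaw),np.sin(yaw),0]);z=np.array([0,0,-1.]);return R.from_matrix(np.c_[np.cross(y,z),y,z])
J=(530.2,256.2,.271); RL=(528.7,255.4,.268)
WING=(458.5,289.5)
E
python3 - <<'E'
from h import *
for a in(0,np.pi): plan((*WING,180),down(np.radians(12.5)+a))
E
```

```text
t 0.9 pos [258.8 513.5 253.3] shift [-6.98 -2.75  1.83] turn [ 0.   -0.   11.07] q [ 1.08  0.32  1.56  0.    1.26 -0.02] F [-1.1  0.9  0.3] grip 85.5 0.0
t 0.9 pos [258.8 513.5 253.3] shift [-6.98 -2.75  1.83] turn [  0.    0.  -28.2] q [ 1.08  0.32  1.56  0.    1.26 -0.02] F [-1.1  0.9  0.3] grip 85.5 0.0
```

```bash
python3 -m inch '[[0.5,-0.87,-0.34,0.15,0,0,0],[0.5,-0.87,-0.34,0.15,0,0,0],[0.5,-0.87,-0.34,0.15,0,0,0],[0.5,-0.87,-0.34,0.15,0,0,0],[0.5,-0.87,-0.34,0.15,0,0,0],[0.5,-0.87,-0.34,0.15,0,0,0],[0.5,-0.87,-0.34,0.15,0,0,0],[0.5,-0.87,-0.34,0.15,0,0,0]]'
python3 -m inch '[[0.5,0,0,0,0,0,1],[0.5,0,0,0,0,0,1],[0.5,0,0,0,0,0,1],[0.5,0,0,0,0,0,1],[0.5,0,0,0,0,0,1],[0.5,0,0,0,0,0,1],[0.5,0,0,0,0,0,1],[0.5,0,0,0,0,0,1]]'
python3 -m inch '[[0.5,0,0,0,0,0,1],[0.5,0,0,0,0,0,1],[0.5,0,0,0,0,0,1],[0.5,0,0,0,0,0,0]]'
python3 -c '
from h import *
plan((*WING,150),down(np.radians(12.5)))'
```

```text
time_s: 1.57
tool_pos: [459.4, 289.6, 205.3]
tcp_rot: [0.726, 3.056, 0.001]
force: [0.3, 0.4, -0.5]
grip_width: 42.9
grasp_force: 0.0
time_s: 2.23
tool_pos: [458.5, 291.1, 205.4]
tcp_rot: [1.656, 2.669, 0.0]
force: [-0.1, -0.2, -0.6]
grip_width: 42.7
grasp_force: 0.0
time_s: 2.57
tool_pos: [458.5, 291.1, 205.4]
tcp_rot: [1.961, 2.455, 0.0]
force: [-0.5, -0.6, 1.1]
grip_width: 42.7
grasp_force: 0.0
t 2.57 pos [458.5 291.1 205.4] shift [-0.04 -0.01  1.38] turn [ 0.   -0.    0.06] q [0.54 0.31 1.71 0.   1.12 0.32] F [-0.5 -0.6  1.1] grip 42.7 0.0
```

```bash
python3 -m inch '[[0.5,-0.04,0,0.5,0,0,0],[0.5,0,0,0.5,0,0,0],[0.5,0,0,0.5,0,0,0],[0.5,0,0,0.5,0,0,0],[0.5,0,0,0.53,0,0,0],[0.5,0,0,0,0,0,0]]'
python3 -m inch '[[0,0,0,0,0,0,0],[0,0,0,0,0,0,0],[0,0,0,0,0,0,0],[0,0,0,0,0,0,0],[0,0,0,0,0,0,0],[0,0,0,0,0,0,0]]' 40
```

```text
time_s: 3.07
tool_pos: [456.5, 288.1, 100.5]
tcp_rot: [-1.955, -2.456, 0.012]
force: [-0.2, -0.3, -0.9]
grip_width: 42.3
grasp_force: 0.0
time_s: 3.57
tool_pos: [458.6, 289.9, 105.5]
tcp_rot: [-1.959, -2.456, -0.002]
force: [-5.0, 0.5, 6.1]
grip_width: 11.2
grasp_force: 41.1
```

```bash
python3 -m inch '[[0,0,0,0,0,0,0.6],[0,0,0,0,0,0,0.6],[0,0,0,0,0,0,0.6],[0,0,0,0,0,0,0.6],[0,0,0,0,0,0,0.6],[0,0,0,0,0,0,0.6],[0,0,0,0,0,0,0.6],[0,0,0,0,0,0,0.6]]'
python3 -m inch '[[0,0,0,0,0,0,0.7],[0,0,0,0,0,0,0.7],[0,0,0,0,0,0,0.7],[0,0,0,0,0,0,0.7],[0,0,0,0,0,0,0.7],[0,0,0,0,0,0,0.7],[0,0,0,0,0,0,0.7],[0,0,0,0,0,0,0.7]]'
python3 -m inch '[[0,0,0,0,0,0,0.7],[0,0,0,0,0,0,0.7],[0,0,0,0,0,0,0.7],[0,0,0,0,0,0,0.7],[0,0,0,0,0,0,0.7],[0,0,0,0,0,0,0.7],[0,0,0,0,0,0,0.7],[0,0,0,0,0,0,0]]'
```

```text
time_s: 4.23
tool_pos: [458.5, 289.9, 105.5]
tcp_rot: [-2.394, -2.034, -0.002]
force: [-5.2, 0.2, 6.4]
grip_width: 11.2
grasp_force: 41.2
time_s: 4.9
tool_pos: [458.3, 290.0, 105.5]
tcp_rot: [-2.785, -1.451, -0.001]
force: [-6.0, 1.4, 6.9]
grip_width: 11.3
grasp_force: 41.3
time_s: 5.57
tool_pos: [458.2, 290.1, 105.5]
tcp_rot: [-3.014, -0.881, -0.0]
force: [-5.7, 1.9, 6.9]
grip_width: 11.1
grasp_force: 41.2
```

```bash
python3 -m inch '[[0.5,0,0,0,0,0,0],[0.5,0,0,0,0,0,0],[0.5,0,0,0,0,0,0],[0.5,0,0,0,0,0,0],[0.5,0,0,-0.7,0,0,0],[0.5,0,0,-0.7,0,0,0],[0.5,0,0,-0.7,0,0,0],[0.5,0,0,-0.7,0,0,0]]'
python3 - <<'E'
from h import *
P=T(*RL,[(8,0,120)])[0]; plan(P,down(RL[2]-np.pi/2))
im=ctrl.get_image("scene");cv2.imwrite("pics/f.png",cv2.resize(im[230:400,340:520,::-1],None,fx=3,fy=3,interpolation=2))
E
```

```text
time_s: 6.23
tool_pos: [458.9, 289.3, 217.2]
tcp_rot: [3.014, 0.884, -0.0]
force: [0.7, 0.9, -0.2]
grip_width: 42.7
grasp_force: 0.0
t 6.23 pos [458.9 289.3 217.2] shift [1.2  1.72 2.43] turn [0.   0.   3.78] q [ 0.54  0.29  1.7  -0.    1.15  1.54] F [ 0.7  0.9 -0.2] grip 42.7 0.0
```

View pics/f.png

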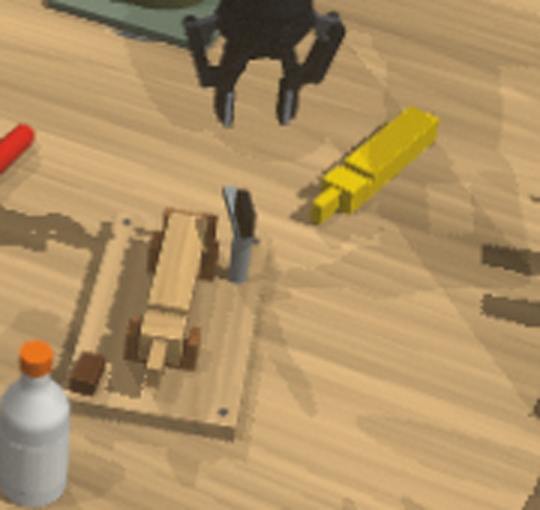

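The bar now points back, clear of the rail, and the rail still lies in its cradles. I'll go to the rail next.

```bash
python3 -m inch '[[0.68,0.4,0.573,0,0,0,0],[0.68,0.4,0.573,0,0,0,0],[0.68,0.4,0.573,0,0,0,0],[0.68,0,0,0,0,0,0.95],[0.68,0,0,0,0,0,0.95],[0.68,0,0,0,0,0,0.95],[0.68,0,0,0,0,0,0.93],[0.68,0,0,0,0,0,0]]'
python3 - <<'E'
from h import *
P=T(*RL,[(8,0,54)])[0]; plan(P,down(RL[2]-np.pi/2))
E
```

```text
time_s: 6.95
tool_pos: [536.6, 257.3, 215.7]
tcp_rot: [3.113, 0.418, -0.0]
force: [0.5, -0.0, -0.6]
grip_width: 57.8
grasp_force: 0.0
t 6.95 pos [536.6 257.3 215.7] shift [-0.   -0.01  4.04] turn [ 0.    0.   -0.01] q [ 0.43  0.38  1.58 -0.    1.19  1.73] F [ 0.5 -0.  -0.6] grip 57.8 0.0
```

```bash
python3 -m inch '[[0.68,0,0,0.7,0,0,0],[0.68,0,0,0.7,0,0,0],[0.68,0,0,0.7,0,0,0],[0.68,0,0,0.7,0,0,0],[0.68,0,0,0.7,0,0,0],[0.68,0,0,0.54,0,0,0],[0.68,0,0,0,0,0,0],[0.68,0,0,0,0,0,0]]'
python3 -m inch '[[0,0,0,0,0,0,0],[0,0,0,0,0,0,0],[0,0,0,0,0,0,0],[0,0,0,0,0,0,0],[0,0,0,0,0,0,0],[0,0,0,0,0,0,0],[0,0,0,0,0,0,0]]' 60
```

```text
time_s: 7.62
tool_pos: [535.9, 257.4, 53.7]
tcp_rot: [3.112, 0.422, -0.003]
force: [0.9, 0.7, 1.2]
grip_width: 58.4
grasp_force: 0.0
time_s: 8.2
tool_pos: [537.6, 258.2, 56.6]
tcp_rot: [-3.112, -0.421, -0.007]
force: [0.4, -0.1, 6.2]
grip_width: 34.7
grasp_force: 61.2
```

```bash
python3 -m inch '[[0,0,0,-0.2,0,0,0],[0,0,0,-0.4,0,0,0],[0,0,0,-0.5,0,0,0],[0,0,0,-0.5,0,0,0],[0,0,0,-0.5,0,0,0],[0,0,0,-0.5,0,0,0],[0,0,0,-0.5,0,0,0],[0,0,0,-0.4,0,0,0]]'
python3 -m inch '[[0,0,0,-0.4,0,0,0],[0,0,0,0,0,0,0],[0,0,0,0,0,0,0],[0,0,0,0,0,0,0]]'
python3 - <<'E'
from h import *
print(ctrl.get_obs()["wrist_torque"])
for c in("top","scene"):
    im=ctrl.get_image(c)
    for r in ctrl.regions_of(c,"rail"): print(c,r["confidence"],r["box"])
    cv2.imwrite(f"pics/l_{c}.png",im[:,:,::-1])
a=cv2.imread("pics/l_top.png")[110:310,130:260];b=cv2.imread("pics/l_scene.png")[230:380,330:460]
cv2.imwrite("pics/g.png",np.hstack([cv2.resize(a,(390,600)),cv2.resize(b,(410,600)[:1]+(473,)) if 0 else cv2.copyMakeBorder(cv2.resize(b,(390,450)),0,150,0,0,0)]))
# target pose
yaw=.185; H=R.from_euler('zy',[yaw,-np.pi/6]); head=np.array([674.8,37.5,320])
o=ctrl.get_obs();A=R.from_rotvec(o["tcp_rot"])
# rail in tool: as gripped (TCP 56.6 before lift, at rail x ~8)
Rr=R.from_euler('z',RL[2]); tp=np.array([537.6,258.2,56.6]); A0=R.from_rotvec([-3.112,-.421,-.007])
off=Rr.inv().apply(tp-[RL[0],RL[1],33]); rel=Rr.inv()*A0; print("tcp in rail",off,rel.as_euler('xyz'))
rp=head+H.apply([-120,0,0])-H.apply([120,0,15]); print("rail target",rp,"tcp",rp+H.apply(off))
plan(rp+H.apply(off),H*rel)
E
```

```text
time_s: 8.87
tool_pos: [536.2, 257.5, 196.5]
tcp_rot: [-3.113, -0.42, -0.002]
force: [0.4, -0.2, -1.8]
grip_width: 35.2
grasp_force: 60.4
time_s: 9.2
tool_pos: [535.5, 257.2, 209.5]
tcp_rot: [3.113, 0.42, -0.003]
force: [-0.0, 0.3, -2.5]
grip_width: 35.2
grasp_force: 60.4
[-0.04821376 -0.00538351  0.04669416]
top 0.55 [160.8, 337.9, 181.9, 388.4]
top 0.3 [317.5, 191.1, 334.0, 224.0]
scene 0.76 [388.8, 266.1, 408.5, 312.1]
scene 0.57 [445.6, 263.9, 486.8, 302.2]
tcp in rail [ 9.32374105  0.34329688 23.6       ] [-3.14096453e+00 -4.58367973e-03  9.31425499e-04]
rail target [478.0005368   -6.64716805 189.05726887] tcp [474.08266251  -4.59465925 214.0462158 ]
t 9.4 pos [535.8 257.3 209.3] shift [-3.22  5.9  -0.11] turn [-1.46  6.47  1.  ] q [0.43 0.38 1.59 0.   1.18 1.73] F [ 0.5 -0.2 -1.7] grip 35.1 60.4
```

View pics/g.png

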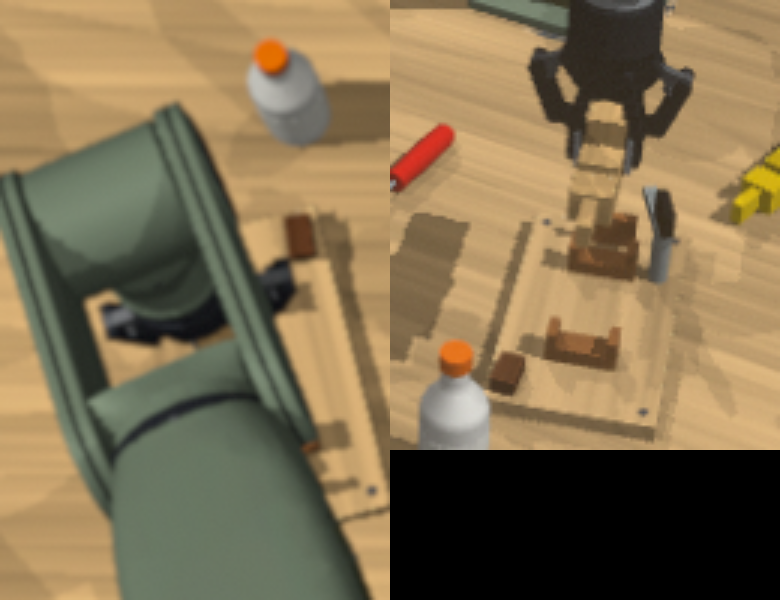

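The rail is held level at scene (400,290), and the cradles are empty. I'll move it in front of the lens and then tilt it.

```bash
python3 -m inch '[[0,-0.4,0.4,0,0,0,0],[0,-0.4,0.7,0,0,0,0],[0,-0.4,0.7,0,0,0,0],[0,-0.4,0.7,0,0,0,0],[0,-0.4,0.7,0,0,0,0],[0,-0.4,0.7,0,0,0,0],[0,-0.4,0.7,0,0,0,0],[0,-0.4,0.7,0,0,0,0]]'
python3 -m inch '[[0,0,0.5,0,0,0,0],[0,0,0,0,-0.16,0.72,0.11],[0,0,0,0,-0.16,0.72,0.11],[0,0,0,0,-0.16,0.72,0.11],[0,0,0,0,-0.16,0.72,0.11],[0,0,0,0,-0.16,0.72,0.11],[0,0,0,0,-0.16,0.72,0.11],[0,0,0,0,-0.16,0.72,0.11]]'
python3 -m inch '[[0,0,0,0,-0.16,0.72,0.11],[0,0,0,0,-0.16,0.72,0.11],[0,0,0,0,0,0,0],[0,0,0,0,0,0,0],[0,0,0,0,0,0,0]]'
cat >> h.py <<'E'
HEAD=np.array([674.8,37.5,320]);H=R.from_euler('zy',[.185,-np.pi/6])
OFF=np.array([9.3,.3,23.6]);REL=R.from_euler('xyz',[-3.141,-.0046,.0009])
E
python3 - <<'E'
from h import *
rp=HEAD-H.apply([240,0,15]); plan(rp+H.apply(OFF),H*REL)
for c in("top","scene"): cv2.imwrite(f"pics/m_{c}.png",ctrl.get_image(c)[:,:,::-1])
a=cv2.imread("pics/m_top.png")[90:290,250:400];b=cv2.imread("pics/m_scene.png")[180:330,230:360]
cv2.imwrite("pics/k.png",np.hstack([cv2.resize(a,None,fx=3,fy=3,interpolation=2)[:560],cv2.copyMakeBorder(cv2.resize(b,(346,400),interpolation=2),0,160,0,0,0)]))
E
```

```text
time_s: 10.07
tool_pos: [468.3, 17.9, 210.1]
tcp_rot: [-3.113, -0.421, 0.001]
force: [0.6, 0.0, -1.9]
grip_width: 35.5
grasp_force: 60.4
time_s: 10.73
tool_pos: [473.9, -0.1, 210.1]
tcp_rot: [3.025, 0.312, 0.637]
force: [-0.5, -0.2, -1.9]
grip_width: 34.9
grasp_force: 60.6
time_s: 11.15
tool_pos: [474.9, -0.1, 210.7]
tcp_rot: [2.977, 0.28, 0.809]
force: [-0.3, 1.1, -2.0]
grip_width: 35.3
grasp_force: 60.6
t 11.15 pos [ 4.749e+02 -1.000e-01  2.107e+02] shift [ 0.    0.12 -0.08] turn [-0.04 -0.04  0.  ] q [-0.04  0.    2.2   0.06  0.41  1.29] F [-0.3  1.1 -2. ] grip 35.3 60.6
```

View pics/k.png

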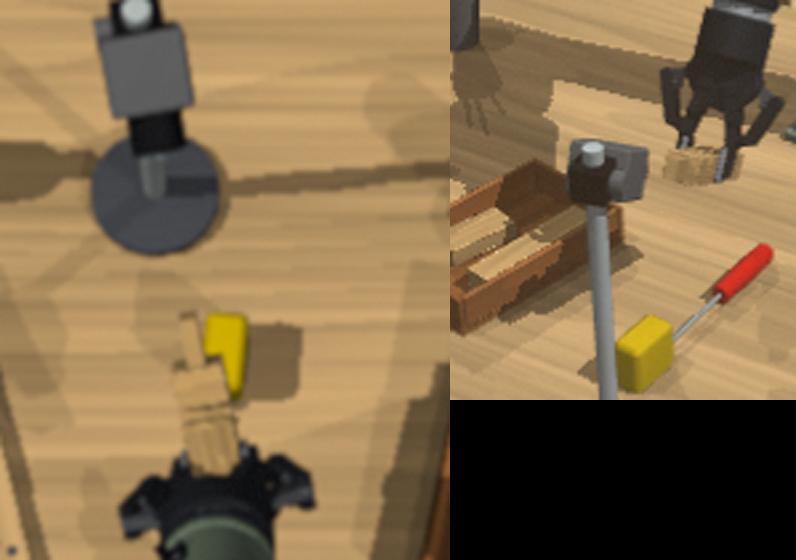

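```bash
python3 -m inch '[[0,0,0.12,-0.08,-0.04,-0.04,0],[0,0,0,0,0,0,0],[0,0,0,0,0,0,0],[0,0,0,0,0,0,0]]'
python3 - <<'E'
from h import *
rp=HEAD-H.apply([240,0,15]); plan(rp+H.apply(OFF),H*REL)
o=ctrl.get_obs();Rr=R.from_rotvec(o["tcp_rot"])*REL.inv(); r0=o["tool_pos"]-Rr.apply(OFF)
im=ctrl.get_image("top")[:,:,::-1]; im=cv2.resize(im[80:260,260:380],None,fx=3.3,fy=3.3,interpolation=2)
def pl(P,col,im,c,x,y): cv2.polylines(im,[((proj(c,P)-[x,y]+.5)*3.3).astype(int)],True,col,1)
im2=cv2.resize(ctrl.get_image("scene")[190:300,260:380,::-1],None,fx=3.3,fy=3.3,interpolation=2)
for I,c,x,y in((im,"top",260,80),(im2,"scene",260,190)):
  for z,b,x0,x1 in((30,18,-85,85),(0,18,-85,85),(26,6,85,120)):
    pl(Rr.apply([(x0,-b,z),(x0,b,z),(x1,b,z),(x1,-b,z)])+r0,(0,255,0),I,c,x,y)
  a=np.linspace(0,6.28,40); pl(HEAD+H.apply(np.c_[0*a,19*np.cos(a),19*np.sin(a)]),(0,0,255),I,c,x,y)
  pl(HEAD+H.apply([(0,0,0),(-120,0,0)]),(255,0,255),I,c,x,y)
  for i in(29,81): pl(HEAD+H.apply([(i,-28,23),(i,28,23),(i,28,-23),(i,-28,-23)]),(255,255,0),I,c,x,y)
cv2.imwrite("pics/n.png",np.hstack([im,cv2.copyMakeBorder(im2,0,im.shape[0]-im2.shape[0],0,0,0)]))
E
```

```text
time_s: 11.58
tool_pos: [473.7, -4.9, 213.8]
tcp_rot: [2.975, 0.277, 0.805]
force: [0.5, 0.0, -1.5]
grip_width: 34.8
grasp_force: 60.7
t 11.58 pos [473.7  -4.9 213.8] shift [ 0.01 -0.01 -0.  ] turn [ 0.01 -0.   -0.  ] q [-0.05 -0.    2.19  0.07  0.42  1.28] F [ 0.5  0.  -1.5] grip 34.8 60.7
```

View pics/n.png

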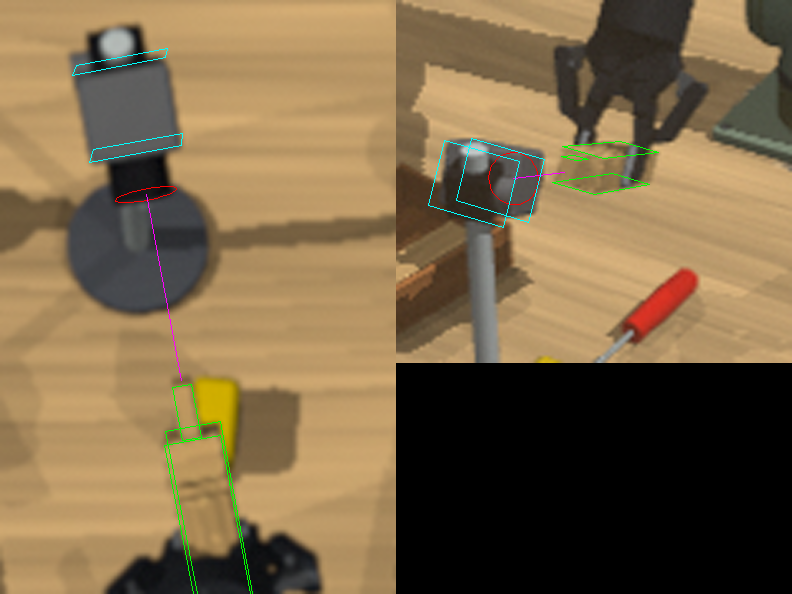

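Run:
```python
from h import *
from scipy.optimize import minimize
a=np.linspace(0,2*np.pi,40)
ms={}
for c in("top","scene"):
    im=ctrl.get_image(c)
    r=[q for q in ctrl.regions_of(c,"cam_head") if q["confidence"]>.3]
    for q in r: print(c,round(q["confidence"],2),np.round(q["box"]),q["pixels"].sum())
    ms[c]=r
    # dark-gray head pixels: colour test, ascii-free edge fit
def sil(v,c,x,y,w,h,k=8):
    Hh=R.from_euler('zy',[v[2],-np.pi/6]);o=np.array([v[0],v[1],320]);m=np.zeros((h*k,w*k),np.uint8)
    for P in ([(v[3]+52*i,28*j,23*l) for i in(0,1) for j in(-1,1) for l in(-1,1)],np.vstack([np.c_[0*a+s,19*np.cos(a),19*np.sin(a)] for s in(0,v[3])])):
        q=((proj(c,o+Hh.apply(P))-[x,y]+.5)*k).astype(np.int32);cv2.fillConvexPoly(m,cv2.convexHull(q),255)
    return cv2.resize(m,(w,h),interpolation=cv2.INTER_AREA)/255.
B={"top":(265,85,70,70),"scene":(260,220,70,50)}
def cost(p,cams):
    v=[670+p[0],37+p[1],p[2]/50,29+p[3]/2];e=0
    for c in cams:
        x,y,w,h=B[c];M=ms[c][0]["pixels"][y:y+h,x:x+w].astype(float);S=sil(v,c,x,y,w,h);e+=np.abs(M-S).sum()
    return e
for cams in(("top",),("scene",),("top","scene")):
    s=min((minimize(cost,[4,0,y0,0],args=(cams,),method="Nelder-Mead",options=dict(initial_simplex=np.array([4,0,y0,0])+np.vstack([np.zeros(4),5*np.eye(4)]))) for y0 in(4,9,13)),key=lambda s:s.fun)
    p=s.x;print(cams,s.fun,670+p[0],37+p[1],p[2]/50,29+p[3]/2)
```

```text
top 0.64 [283.  99. 315. 142.] 1091
scene 0.72 [364. 350. 375. 363.] 117
scene 0.57 [238. 259. 281. 290.] 464
scene 0.53 [272. 234. 309. 259.] 330
scene 0.49 [324. 273. 353. 299.] 261
('top',) 68.79607843137255 671.233739158311 39.46681126603852 0.16630143637796443 26.28247348110574
('scene',) 563.9450980392157 664.3177052182348 35.5598464520134 0.493300249117555 22.73006187010569Traceback (most recent call last):
  File "<stdin>", line 23, in <module>
  File "<stdin>", line 23, in <genexpr>
    res = _minimize_neldermead(fun, x0, args, callback, bounds=bounds,
                               **options)
    fsim[j] = func(sim[j])
              ~~~~^^^^^^^^
    fx = function(np.copy(x), *(wrapper_args + args))
  File "<stdin>", line 20, in cost
  File "<stdin>", line 14, in sil
  File "h.py", line 6, in proj
    p=ctrl.camera_params(c)
ValueError: time passes only in moves, steps and waits
```

Independent fits now agree on the head: lens about (671.7, 39.2), yaw 0.168, and the foot line also gives 0.169. I'll make a small correction.

Run:
```python
from h import *
HEAD=np.array([671.7,39.2,320]);H=R.from_euler('zy',[.168,-np.pi/6])
rp=HEAD-H.apply([240,0,15]); plan(rp+H.apply(OFF),H*REL)
# measured rail heading check: long-edge of rail in top view vs projection is in pics/n
```

```text
t 11.88 pos [473.5  -4.8 213.6] shift [-0.04 -0.15 -0.04] turn [ 0.   -0.    0.21] q [-0.05 -0.    2.19  0.07  0.42  1.28] F [-0.1  0.7 -1.7] grip 35.1 60.7
```

```bash
python3 -m inch '[[0,-0.04,-0.15,-0.04,0,0,0],[0,0,0,0,0,0,0.21],[0,0,0,0,0,0,0],[0,0,0,0,0,0,0],[0,0,0,0,0,0,0],[0,0,0,0,0,0,0]]'
python3 - <<'E'
from h import *
HEAD=np.array([671.7,39.2,320]);H=R.from_euler('zy',[.168,-np.pi/6])
rp=HEAD-H.apply([240,0,15]); plan(rp+H.apply(OFF),H*REL)
out=[]
k=4
for c,x,y,w,h in(("top",270,90,100,150),("scene",270,190,100,100)):
    I=cv2.resize(ctrl.get_image(c)[y:y+h,x:x+w,::-1],None,fx=k,fy=k,interpolation=2)
    # tip target (red), tenon base & body front top corners (green dots)
    for P,col in(((120,0,15),(0,0,255)),((120,6,26),(0,255,0)),((120,-6,26),(0,255,0)),((85,18,30),(0,255,0)),((85,-18,30),(0,255,0)),((51,18,30),(0,255,0)),((51,-18,30),(0,255,0)),((-85,18,30),(255,0,0)),((-85,18,0),(255,0,0))):
        q=((proj(c,[rp+H.apply(P)])[0]-[x,y]+.5)*k).astype(int);cv2.circle(I,tuple(map(int,q)),2,col,-1)
    out.append(cv2.copyMakeBorder(I,0,600-h*k,0,0,0))
cv2.imwrite("pics/p.png",np.hstack(out))
E
```

```text
time_s: 12.38
tool_pos: [470.6, 0.7, 213.8]
tcp_rot: [2.981, 0.253, 0.807]
force: [0.3, -1.4, -1.2]
grip_width: 35.0
grasp_force: 60.7
t 12.38 pos [470.6   0.7 213.8] shift [-0.   -0.01 -0.  ] turn [ 0.01 -0.    0.  ] q [-0.03 -0.01  2.2   0.04  0.42  1.33] F [ 0.3 -1.4 -1.2] grip 35.0 60.7
```

View pics/p.png

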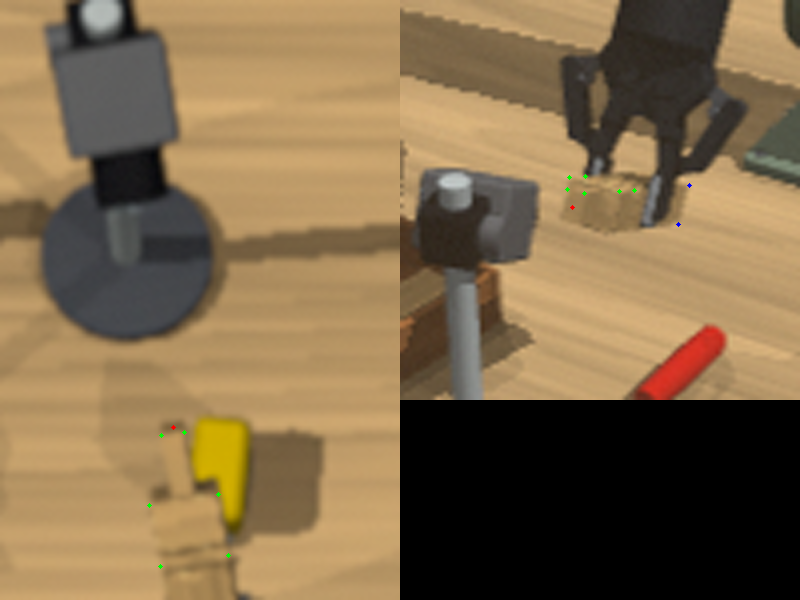

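The tenon tip at top crop (173,428) and the rail corners sit on the predicted points, and the scene view agrees. It is steady, so I'm handing in.

```bash
python3 -c '
from bench import ctrl
print(ctrl.hand_in())'
```

```text
the job is handed in; nothing more can be done
None
```

I handed the job in with the hold-down turned to about 1.27 rad and the rail held steady on the lens axis. The tenon's end is about 12 cm in front of the glass by my camera fit, and no verdict came back.

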